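# Run the limes out of the feed hopper and ease its lid shut

## Task

Slide the empty steel bowl along the table into the curved bar cradle under the mouth of the lime hopper. Then press the hopper's lever right down so that its lid lifts fully, keep it down until all three limes have rolled out into the bowl, and ease the lever back up so that the lid comes down gently and shuts without slamming. Only push and press with the fingers: lift nothing, leave the limes to roll by themselves, and do not disturb the other things on the table.

Things in the scene. Friction and masses are not known exactly. Their poses are not given: they have to be found in the camera images.
- hopper: the steel lime hopper, fixed: a sloping open trough on legs, 64 mm wide, 180 mm tall at the far end, mouth facing the robot. Origin: on the table, mid-width, below the lid's hinge (150 mm up). x points away from the robot along the trough, y left, z up. The trough runs from x = -32 mm (lip, 85 mm up) to x = +190 mm, over a base plate 124 mm wide
- bowl_seat (a point): point on the table where the bowl's centre stands when the bowl is fully home, at x = -85 mm in the hopper's frame. The cradle is an 8 mm bar, 50 mm up, bent to an arc round this point (inner face 74 mm from it) through 65 degrees either side of the hopper's +x: open towards the robot, it steers a bowl pushed in from the front to the middle
- bowl: an empty spun-steel bowl, loose, about 110 g, 144 mm across the rim, 54 mm tall, foot 82 mm across. It stands in front of the cradle, 60 to 100 mm short of its seat and up to 40 mm to one side. Origin: under the centre of its foot, z up. A smaller bowl, 134 mm across, stands back on the right and plays no part
- lid (a joint): angle of the lid (rad): 0 = shut over the mouth, 1.1 = fully up, about level and pointing at the robot. A steel plate 66 mm wide, 79 mm long, hinged at its top edge and sprung shut; a rod links it to the lever, and it turns 2.2 times as far. The limes get out from about 0.6 on. If the lever is let go the lid slams at over 5 rad/s; eased down over 2 s or more it is gentle
- lever: the lever on the right (-y) side of the hopper, a bar with a flat ribbed paddle at its front. Origin: its pivot, 70 mm behind and 50 mm right of the hopper's origin, 75 mm up. Pressing the paddle down turns it about its y axis, 0.5 rad from fully up to its stop. It takes about 2 N at first, 6 N at the bottom, and springs back up
- paddle (a point): centre of the upper face of the lever's paddle (50 mm along x, 44 mm wide, 6 mm thick). Lever up: 148 mm above the table, 80 mm in front of and 122 mm right of the hopper's origin, its front edge tilted 14 degrees up. Pressed right down: 67 mm above the table, 97 mm in front of the hopper's origin, front edge 14 degrees down
- lime_1: a lime, a ball 44 mm in diameter, 45 g, the foremost (next to the lid) in the trough, resting behind the lid; they roll out by themselves when the lid is up. Origin: its centre
- lime_2: a lime, a ball 44 mm in diameter, 45 g, the middle one in the trough, resting behind the lid; they roll out by themselves when the lid is up. Origin: its centre
- lime_3: a lime, a ball 44 mm in diameter, 45 g, the rearmost in the trough, resting behind the lid; they roll out by themselves when the lid is up. Origin: its centre
- ramekin: a small off-white ramekin of salt, 66 mm across, 38 mm tall; origin under its centre; must not be disturbed
- bottle: a capped squeeze bottle of oil, 59 mm across, 211 mm tall; origin under its centre; must not be disturbed
- jar: a spice jar with a screw cap, 45 mm across, 106 mm tall; origin under its centre; must not be disturbed
- timer: a round wind-up kitchen timer, 67 mm across, 54 mm tall; origin under its centre; must not be disturbed
- mill: a turned wooden pepper mill, 58 mm across, 160 mm tall; origin under its centre; must not be disturbed

How it is judged:
On the way, in this order (a step that is already met when the one before it is completed fails the run):
1. the bowl stands home in the cradle under the mouth, the lid still shut (horizontal distance between bowl and bowl_seat below 0.015 m and linear speed of bowl below 0.02 m/s and value of joint lid below 0.1 rad), for 0.2 s.
2. the lever is held right down with the fingers, the lid is fully up and all three limes are in the bowl, which is still home (horizontal distance between each of lime_1, lime_2, lime_3 and bowl below 0.062 m and z of each of lime_1, lime_2, lime_3 in the frame of bowl below 0.08 m and horizontal distance between bowl and bowl_seat below 0.015 m and value of joint lid above 0.95 rad and contact force between the fingers and lever above 0.5 N), for 0.2 s.
At the end, for the whole second after the job is handed in: the three limes lie in the bowl, the bowl stands upright and at rest in the cradle within 15 mm of the seat, and the lid is shut (below 0.04 rad) (horizontal distance between each of lime_1, lime_2, lime_3 and bowl below 0.062 m and z of each of lime_1, lime_2, lime_3 in the frame of bowl below 0.08 m and horizontal distance between bowl and bowl_seat below 0.015 m and value of joint lid below 0.04 rad and angle between bowl's own z axis and vertical below 0.1 rad and height (world z) of bowl below 0.006 m and linear speed of bowl below 0.02 m/s and linear speed of each of lime_1, lime_2, lime_3 below 0.05 m/s); the robot touches nothing.
It fails at once if the lid drops or slams (closes faster than 3 rad/s) (velocity of joint lid below -3 rad/s).
It fails at once if the bowl is lifted or tipped (height (world z) of bowl above 0.012 m or angle between bowl's own z axis and vertical above 0.35 rad).
It fails at once if a lime is touched by the robot (contact force between any of the arm, the fingers and lime_1 above 0.5 N or contact force between any of the arm, the fingers and lime_2 above 0.5 N or contact force between any of the arm, the fingers and lime_3 above 0.5 N).
It fails at once if another thing on the table is disturbed (moved over 20 mm) (distance of any of ramekin, bottle, jar, timer, mill from where it was at the start of the episode above 0.02 m).
It also fails if it takes over 54 s, if anything falls off the work surface, if the arm or the gripper's body presses on something with over 40 N, if the wrist force passes 120 N, or if a joint passes its speed limit or range.

## Robot

A 7-joint arm with a two-finger parallel gripper is mounted at the origin on a cart in front of the work surface, level with it; the furniture and walls round the work are solid. World frame = base frame: x ahead of the robot, y to its left, z up, the work surface at z = 0. Lengths are in m, angles in rad, forces in N, time in s.
With the tool pointing down it reaches from about 0.4 to 0.75 m from the base axis. Payload 19.5 kg.
Tool frame: the origin (TCP) lies midway between the tips of the shut fingers; the grasp point (between the pads) lies 19 mm behind it; z points along the fingers, y is the line along which they close (so a half turn about z gives the same grasp; the last joint's range is limited). The gripper opens to 85 mm and grips with 20 to 120 N. Pads are 22 mm wide; open, the fingers measure 114 mm over their backs; the gripper's body (76 mm by 85 mm) begins 54 mm behind the grasp point. The pads swing forward as they close: fully open they stand 13 mm farther back than shut.
Start: joints at [-0.042, 0.707, -0.028, 1.485, 0.022, 0.951, -0.075], TCP at [0.575, 0, 0.231] pointing down, gripper open.
Joint ranges: [-2.71, 2.71], [-0.32, 2.16], [-1.57, 1.52], [0, 2.45], [-1.46, 4.6], [0, 2.02], [-2.83, 2.83]. Speed limits (rad/s): [1.89, 1.89, 2.57, 2.57, 3.01, 3.01, 3.01].

## Interface

Orientations are given as [roll, pitch, yaw] about the fixed x, y, z axes, in that order (R = Rz(yaw) Ry(pitch) Rx(roll)).
In Python, from station import arm, viewer gives the robot as it stands.
- The arm moves only by the tool play_rows, never from a script. Its argument "steps" is a list of rows, each a list of 7 numbers: the shift along the tool's x, y, z in units of 25 mm (1.0 is 25 mm), then the turn, a rotation vector about the tool's x, y, z in units of 5 degrees (1.0 is 5 degrees), then the gripper command: -1 is shut, 1 is fully open, values between are in proportion. A call has 1 to 12 rows; each row is the pose to reach, as a shift and turn from the pose commanded when the call began, along the tool's axes at that moment; what a row does not reach only later rows make up. A row lasts 1/8 s, in which the tool goes at most 62.5 mm and 10.7 degrees, less where a joint would pass 70% of its speed; a pose out of reach is approached as far as the arm can. A call with a gripper value outside its range is refused whole. The fingers move at their own pace and stop on an object; the grip force is fixed at half the most. Time passes only in rows, so rows that repeat a pose let the fingers close. It gives the time, the measured TCP pose, the force, the opening and the grip force at its end, in the units of the state.
- arm.state(): the state, without advancing time (a new reading comes with each control period).
- viewer.get_image(name): name is "scene" or "side" or "wrist"; returns the picture (400x640x3 uint8, red, green, blue); there is no depth.
- viewer.camera_info(name): a dict with "camera_matrix" (3x3 intrinsics, pixels), "rvec" (rotation vector, rad) and "tvec" (3), from world to camera coordinates, as OpenCV has them; the wrist camera has in their place "T_tool_cam" (4x4, takes a point from camera to tool coordinates, whose origin is the TCP and whose axes are the flange's). Camera axes: x right, y down, z forward; pixel columns grow to the right and rows downward; lengths in m; the calibration is good to about 2 mm. A picture is of the moment at which its call begins: read the wrist's pose just before it. camera_info takes no time and is no camera call.
- arm.close_job(): hands the job in; it is judged then, once.
The state is a dict: "time_s": time; "qpos": joint angles; "joint_vel": joint speeds; "joint_torque": joint torques, N m; "tool_pos": TCP position; "tool_rot": TCP orientation; "wrist_force": force on the tool from outside, world axes, zero at the start; "torque": the same for the moment, N m; "finger_gap": opening from 0.0 (shut) to 1.0 (fully open); "grasp_force": force on a finger pad.
Only numpy, scipy, OpenCV 4.12 (cv2) and the standard library are available. Lean on these libraries where they do the work, as an engineer would, in place of code of your own. Each camera call takes 0.05 s, during which the arm holds its last target. There are 200 camera calls.

## Working session

There is one attempt and no reset: what is moved stays moved. The work goes in short steps, Python scripts to look and compute and a tool call to move; the robot and the scene stay as the last step left them, time stands still between calls to the robot, and variables do not carry over. Pictures are saved under pics/ and viewed, at most 10 in all, crops included, and the job is handed in when it is done.

Besides the shell and the picture viewer there is one more tool, called after "Request:" as name([rows], argument=value, ...), one row to a line, values as JSON. play_rows: Moves the arm, as the interface text tells. Its arguments: {"type":"object","properties":{"steps":{"type":"array"}},"required":["steps"]}

```bash
mkdir -p pics; cat > h.py <<'E'
import numpy as np, cv2
from station import arm, viewer
def cam(n):
    i=viewer.camera_info(n); K=np.array(i["camera_matrix"],float)
    if "rvec" in i:
        R=cv2.Rodrigues(np.array(i["rvec"],float))[0]; t=np.array(i["tvec"],float).ravel()
    return K,R,t
def ray(n,u,v,z):
    K,R,t=cam(n); c=-R.T@t; d=R.T@np.linalg.inv(K)@np.array([u,v,1.]); return c+d*(z-c[2])/d[2]
def proj(n,p):
    K,R,t=cam(n); q=K@(R@np.asarray(p,float)+t); return q[:2]/q[2]
def tri(a,ua,b,ub):
    A=[];B=[]
    for n,u in((a,ua),(b,ub)):
        K,R,t=cam(n);c=-R.T@t;d=R.T@np.linalg.inv(K)@np.array([*u,1.]);d/=np.linalg.norm(d)
        P=np.eye(3)-np.outer(d,d);A.append(P);B.append(P@c)
    return np.linalg.lstsq(np.vstack(A),np.hstack(B),rcond=None)[0]
def snap(n,f):
    im=viewer.get_image(n); cv2.imwrite(f"pics/{f}.png",im[:,:,::-1]); return im
E
python3 - <<'E'
from h import *
for n in("scene","side"): snap(n,n+"0"); K,R,t=cam(n); print(n,-R.T@t,K[0,0])
s=arm.state();print(s["tool_pos"],s["tool_rot"],s["time_s"])
E
```

```text
scene [ 1.0026671  -0.61098922  1.04541302] 429.0542953791579
side [ 0.46739351 -0.89740919  0.66601397] 427.2550510356359
[5.74768205e-01 3.28884276e-05 2.30897272e-01] [-3.14064605e+00  2.32554113e-05  1.57086101e+00] 0.1
```

View pics/scene0.png

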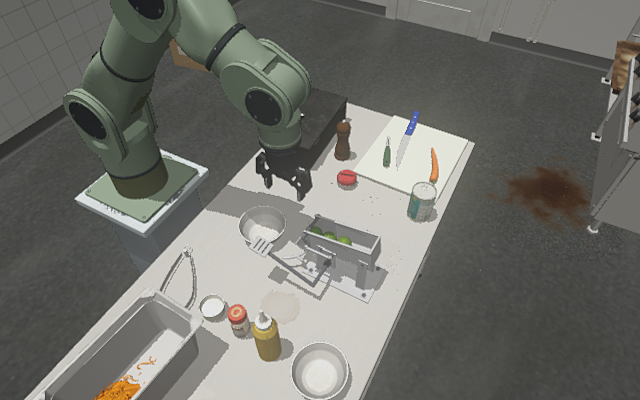

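View pics/side0.png

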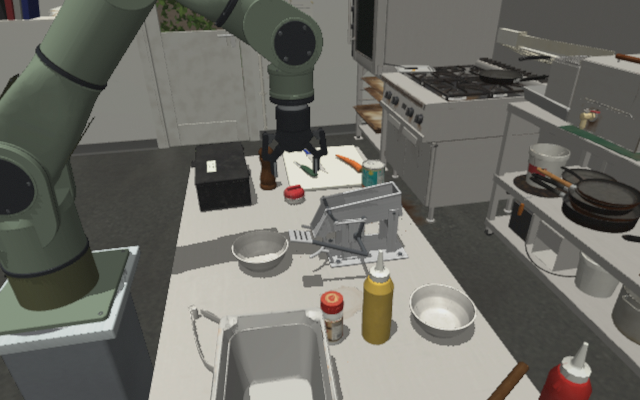

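The scene view shows the bowl at (262,227), the paddle at (262,246) and the trough at (340,240). The side view shows the bowl at (260,250) and the paddle at (300,237). I'll enlarge both.

```bash
python3 - <<'E'
import cv2
a=cv2.imread("pics/scene0.png")[195:310,225:395];b=cv2.imread("pics/side0.png")[175:290,220:420]
cv2.imwrite("pics/a.png",cv2.resize(a,(765,518),interpolation=cv2.INTER_CUBIC));cv2.imwrite("pics/b.png",cv2.resize(b,(800,460),interpolation=cv2.INTER_CUBIC))
E
```

```text
(no output)
```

View pics/a.png

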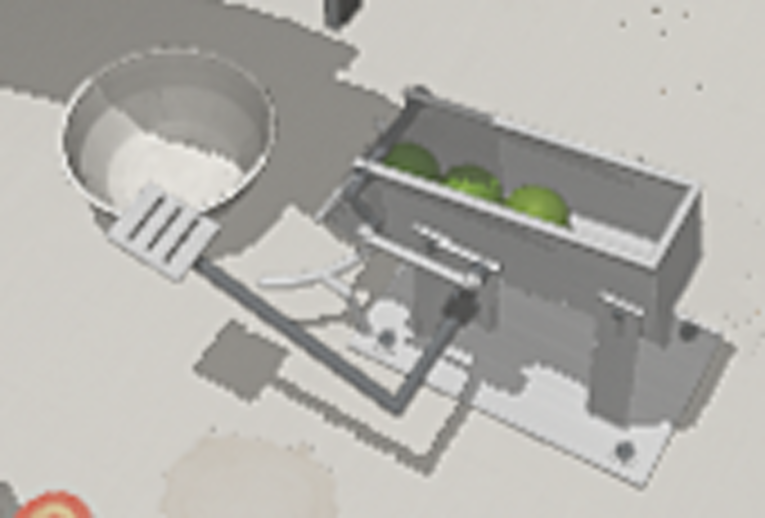

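View pics/b.png

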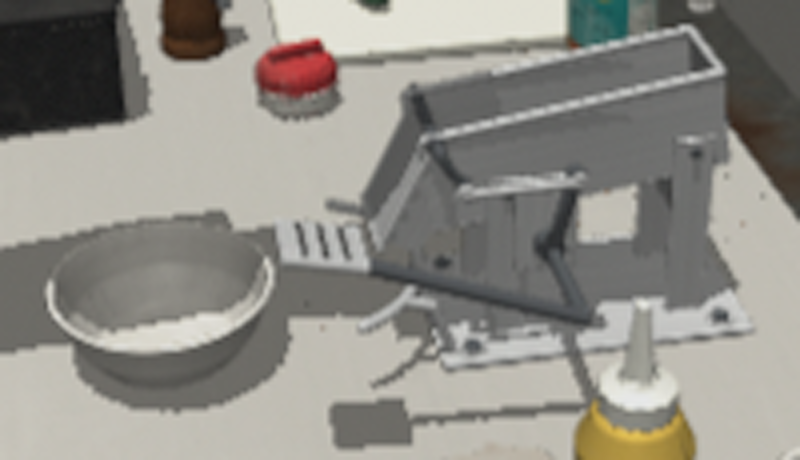

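```bash
python3 - <<'E'
from h import *
from scipy.optimize import least_squares
A=lambda x,y:(225+x/4.5-.4,195+y/4.5-.4); B=lambda x,y:(220+x/4-.4,175+y/4-.4)
for n,p,q in(("paddle",(164,231),(322,244)),("rearL",(700,187),(690,28)),("rearR",(658,268),(720,72)),("hingeL",(415,93),(412,90)),("hingeR",(360,162),(430,140)),("baseRR",(643,487),(752,330)),("timer",(548,-70),(297,55))):
    print(n,tri("scene",A(*p),"side",B(*q)).round(4))
for nm,F,pts in(("scene",A,[(63,140),(170,49),(274,130),(100,75),(245,75),(78,185),(255,180)]),("side",B,[(48,285),(274,275),(110,237),(160,225),(235,237),(90,325)])):
    P=np.array([ray(nm,*F(*p),.053)[:2] for p in pts])
    r=least_squares(lambda c:np.hypot(*(P-c).T)-.072,P.mean(0)); print(nm,r.x.round(4),r.fun.round(4))
for n,u in (("ramekin",(212,312)),("jar",(238,330)),("bottle",(268,355)),("timer",(346,182)),("mill",(343,158))): print(n,ray("scene",*u,0).round(3))
E
```

```text
paddle [ 0.5652 -0.1125  0.1463]
rearL [0.8286 0.0379 0.1779]
rearR [ 0.8285 -0.0208  0.1752]
hingeL [0.6457 0.0395 0.1537]
hingeR [ 0.6435 -0.0226  0.1534]
baseRR [ 0.851  -0.0541  0.0015]
timer [0.6085 0.3055 0.0454]
scene [0.4787 0.0071] [-0.0034  0.0009 -0.0029 -0.0014 -0.0036 -0.0028 -0.0012]
side [0.4802 0.004 ] [ 0.0025 -0.0043 -0.0019 -0.0022 -0.0064 -0.0129]
ramekin [ 0.498 -0.273  0.   ]
jar [ 0.588 -0.282  0.   ]
bottle [ 0.692 -0.301  0.   ]
timer [0.601 0.328 0.   ]
mill [0.539 0.431 0.   ]
```

The hopper is at about (0.645, 0.009) with yaw near 0, so the seat is at about (0.560, 0.009). The bowl is at (0.479, 0.006). I'll straddle the bowl's back rim with the open fingers and push with the outer one.

Request:
play_rows([
  [0.1,-1.8,0,0,0,0,1],
  [0.2,-3.6,0,0,0,0,1],
  [0.3,-5.4,0,0,0,0,1],
  [0.3,-5.4,1.5,0,0,0,1],
  [0.3,-5.4,3,0,0,0,1],
  [0.3,-5.4,4.5,0,0,0,1],
  [0.3,-5.4,6,0,0,0,1],
  [0.3,-5.4,6,0,0,0,1],
  [0.3,-5.4,6,0,0,0,1],
])

```text
time_s: 1.23
tool_pos: [0.4403, 0.0075, 0.0823]
tool_rot: [3.141, -0.0, 1.571]
wrist_force: [0.7, 1.1, 0.5]
finger_gap: 0.998
grasp_force: 0.0
```

```bash
python3 - <<'E'
from h import *
a=snap("scene","s1")[170:290,200:340];b=snap("side","d1")[160:280,200:340]
cv2.imwrite("pics/c1.png",cv2.resize(np.hstack([a,b])[:,:,::-1],(800,343),interpolation=cv2.INTER_CUBIC))
E
```

```text
(no output)
```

View pics/c1.png

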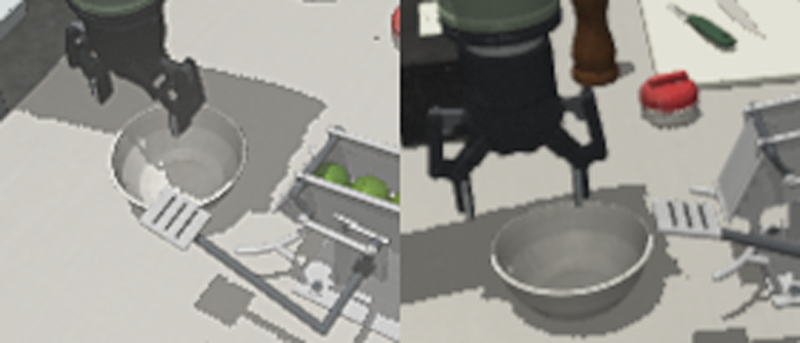

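Both fingers are clear of the rim: in the side view the outer tip at (465,215) is left of the bowl's rim edge at (492,240). I'll lower, then push.

Request:
play_rows([
  [0,0,1.1,0,0,0,1],
  [0,0,2.2,0,0,0,1],
  [0,0,2.2,0,0,0,1],
  [0,0.4,2.2,0,0,0,1],
  [0,0.8,2.2,0,0,0,1],
  [0,1.2,2.2,0,0,0,1],
  [0,1.6,2.2,0,0,0,1],
  [0,2.0,2.2,0,0,0,1],
  [0,2.4,2.2,0,0,0,1],
  [0,2.8,2.2,0,0,0,1],
  [0,3.0,2.2,0,0,0,1],
])

```text
time_s: 2.7
tool_pos: [0.5156, 0.0075, 0.0262]
tool_rot: [3.141, -0.0, 1.571]
wrist_force: [-2.6, -0.3, 2.8]
finger_gap: 0.999
grasp_force: 1.3
```

```bash
python3 - <<'E'
from h import *
a=snap("scene","s2")[170:290,220:360];b=snap("side","d2")[160:280,220:360]
cv2.imwrite("pics/c2.png",cv2.resize(np.hstack([a,b])[:,:,::-1],(800,343),interpolation=cv2.INTER_CUBIC))
E
```

```text
(no output)
```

View pics/c2.png

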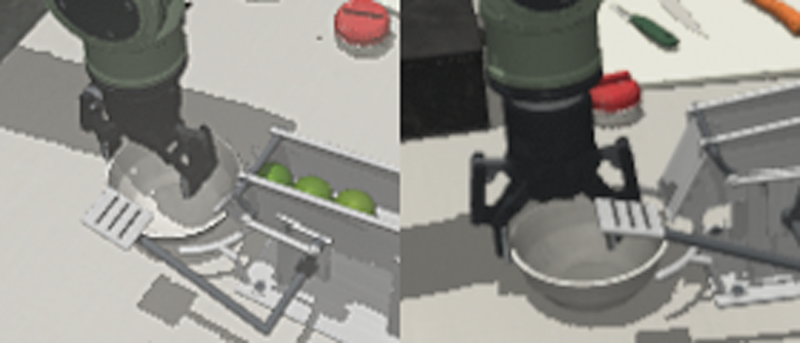

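The bowl is moving with the outer finger, which touches its rim at about (508,245), and its front is nearly at the bar at (680,260). I'll push the last 15 mm slowly.

Request:
play_rows([
  [0,0.15,0,0,0,0,1],
  [0,0.3,0,0,0,0,1],
  [0,0.45,0,0,0,0,1],
  [0,0.55,0,0,0,0,1],
  [0,0.55,0,0,0,0,1],
])

```text
time_s: 3.42
tool_pos: [0.5289, 0.0075, 0.0263]
tool_rot: [3.141, -0.0, 1.571]
wrist_force: [-0.8, -0.6, 0.2]
finger_gap: 0.998
grasp_force: 0.0
```

Request:
play_rows([
  [0,0.1,0,0,0,0,1],
  [0,0.2,0,0,0,0,1],
  [0,0.2,0,0,0,0,1],
  [0,0.2,0,0,0,0,1],
])

```text
time_s: 3.92
tool_pos: [0.5338, 0.0075, 0.0263]
tool_rot: [3.141, -0.0, 1.571]
wrist_force: [0.2, 0.2, -0.4]
finger_gap: 1.0
grasp_force: 0.0
```

```bash
python3 - <<'E'
from h import *
a=snap("scene","s3")[190:290,240:360];b=snap("side","d3")[180:280,220:340]
cv2.imwrite("pics/c3.png",cv2.resize(np.hstack([a,b])[:,:,::-1],(800,333),interpolation=cv2.INTER_CUBIC))
E
```

```text
(no output)
```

View pics/c3.png

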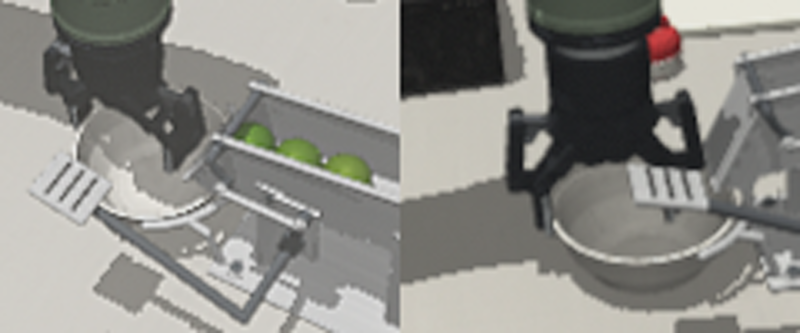

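The bowl now touches the bar around (735,235) in the side half. I'll check its centre by numbers.

```bash
python3 - <<'E'
from h import *
from scipy.optimize import least_squares
s=.3
A=lambda x,y:(240+x*s-.3,190+y*s-.3);B=lambda x,y:(220+(x-400)*s-.3,180+y*s-.3)
for nm,F,pts in(("scene",A,[(77,150),(82,178),(100,203),(150,221),(190,212),(85,122)]),("side",B,[(552,215),(558,230),(580,250),(610,260),(650,262),(690,253),(557,190)])):
    P=np.array([ray(nm,*F(*p),.053)[:2] for p in pts])
    r=least_squares(lambda c:np.hypot(*(P-c).T)-.072,P.mean(0)); print(nm,r.x.round(4),r.fun.round(4))
E
```

```text
scene [0.565  0.0082] [-0.001  -0.0014  0.0005  0.0018 -0.001   0.0017]
side [0.562  0.0058] [-0.0009 -0.0013  0.0001  0.0007  0.0008 -0.0003  0.0018]
```

The bowl is home. Next: back off, rise, shut the fingers and go above the paddle.

Request:
play_rows([
  [0,-0.2,0,0,0,0,1],
  [0,-0.2,0,0,0,0,1],
  [0,-0.2,-1.5,0,0,0,1],
  [0,-0.2,-3,0,0,0,1],
  [0,-0.2,-5,0,0,0,1],
  [0,-0.2,-7,0,0,0,0],
  [-1.6,0.3,-7,0,0,0,-1],
  [-3.2,0.8,-7,0,0,0,-1],
  [-4.85,1.2,-7,0,0,0,-1],
  [-4.85,1.2,-6.6,0,0,0,-1],
  [-4.85,1.2,-6.0,0,0,0,-1],
  [-4.85,1.2,-6.0,0,0,0,-1],
])

```text
time_s: 5.52
tool_pos: [0.5631, -0.1126, 0.1751]
tool_rot: [-3.139, -0.001, 1.572]
wrist_force: [-0.5, -0.8, 0.2]
finger_gap: 0.001
grasp_force: 0.0
```

```bash
python3 - <<'E'
from h import *
s=arm.state();print(s["tool_pos"],s["finger_gap"])
a=snap("scene","s4")[160:285,230:380];b=snap("side","d4")[160:285,230:380]
cv2.imwrite("pics/c4.png",cv2.resize(np.hstack([a,b])[:,:,::-1],(800,333),interpolation=cv2.INTER_CUBIC))
E
```

```text
[ 0.56314596 -0.11258588  0.17509195] 0.0013725629521763206
```

View pics/c4.png

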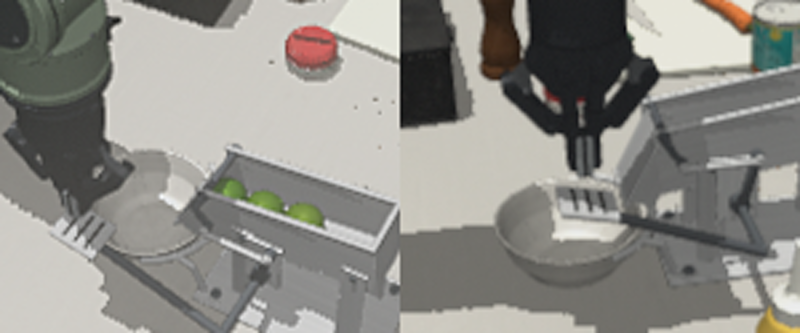

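The shut fingers are over the paddle: the tips are at (583,170) and the paddle at (590,200) in the side half. I'll press along the arc.

Request:
play_rows([
  [0,0,0.6,0,0,0,-1],
  [0,0,1.1,0,0,0,-1],
  [0,-0.1,1.5,0,0,0,-1],
  [0,-0.25,1.9,0,0,0,-1],
  [0,-0.35,2.3,0,0,0,-1],
  [0,-0.45,2.7,0,0,0,-1],
  [0,-0.5,3.1,0,0,0,-1],
  [0,-0.6,3.5,0,0,0,-1],
  [0,-0.6,3.9,0,0,0,-1],
  [0,-0.6,4.2,0,0,0,-1],
  [0,-0.6,4.3,0,0,0,-1],
  [0,-0.6,4.3,0,0,0,-1],
])

```text
time_s: 7.12
tool_pos: [0.5488, -0.1138, 0.0687]
tool_rot: [-3.141, 0.0, 1.571]
wrist_force: [-1.1, 1.0, 5.1]
finger_gap: 0.002
grasp_force: 2.7
```

Request:
play_rows([
  [0,0,0.06,0,0,0,-1],
  [0,0,0.12,0,0,0,-1],
  [0,0,0.16,0,0,0,-1],
  [0,0,0.16,0,0,0,-1],
  [0,0,0.16,0,0,0,-1],
  [0,0,0.16,0,0,0,-1],
  [0,0,0.16,0,0,0,-1],
  [0,0,0.16,0,0,0,-1],
  [0,0,0.16,0,0,0,-1],
  [0,0,0.16,0,0,0,-1],
  [0,0,0.16,0,0,0,-1],
  [0,0,0.16,0,0,0,-1],
])

```text
time_s: 8.62
tool_pos: [0.5492, -0.1138, 0.0667]
tool_rot: [3.14, 0.0, 1.571]
wrist_force: [-9.4, 4.1, 41.6]
finger_gap: -0.003
grasp_force: 21.4
```

```bash
python3 - <<'E'
from h import *
a=snap("scene","s5")[160:285,230:380];b=snap("side","d5")[160:285,230:380]
cv2.imwrite("pics/c5.png",cv2.resize(np.hstack([a,b])[:,:,::-1],(800,333),interpolation=cv2.INTER_CUBIC))
E
```

```text
(no output)
```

View pics/c5.png

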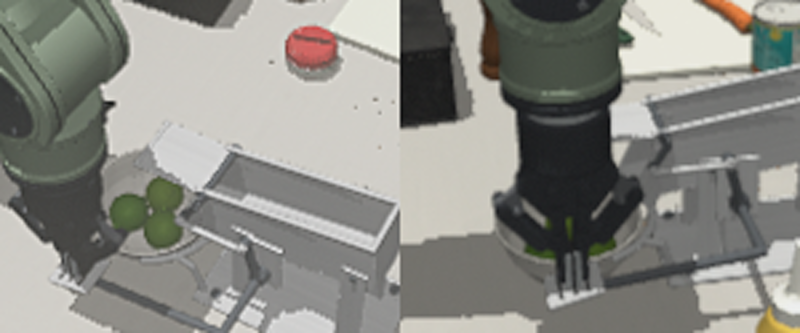

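All three limes are in the bowl, at about (128,212), (163,193) and (163,230), and the lid is level. The lever is on its stop, so I'll ease it up.

Request:
play_rows([
  [0,0,-0.14,0,0,0,-1],
  [0,0,-0.28,0,0,0,-1],
  [0,0,-0.42,0,0,0,-1],
  [0,0,-0.56,0,0,0,-1],
  [0,0,-0.7,0,0,0,-1],
  [0,0,-0.84,0,0,0,-1],
  [0,0.02,-0.98,0,0,0,-1],
  [0,0.05,-1.12,0,0,0,-1],
  [0,0.08,-1.26,0,0,0,-1],
  [0,0.1,-1.4,0,0,0,-1],
  [0,0.12,-1.54,0,0,0,-1],
  [0,0.15,-1.68,0,0,0,-1],
])

```text
time_s: 10.22
tool_pos: [0.5525, -0.1139, 0.107]
tool_rot: [-3.141, 0.0, 1.571]
wrist_force: [-3.5, 0.3, 4.0]
finger_gap: -0.003
grasp_force: 2.1
```

Request:
play_rows([
  [0,0.04,-0.14,0,0,0,-1],
  [0,0.08,-0.28,0,0,0,-1],
  [0,0.12,-0.42,0,0,0,-1],
  [0,0.16,-0.56,0,0,0,-1],
  [0,0.2,-0.7,0,0,0,-1],
  [0,0.24,-0.84,0,0,0,-1],
  [0,0.28,-0.98,0,0,0,-1],
  [0,0.33,-1.12,0,0,0,-1],
  [0,0.38,-1.26,0,0,0,-1],
  [0,0.43,-1.38,0,0,0,-1],
  [0,0.48,-1.48,0,0,0,-1],
  [0,0.5,-1.58,0,0,0,-1],
])

```text
time_s: 11.72
tool_pos: [0.5653, -0.1137, 0.1464]
tool_rot: [3.141, -0.0, 1.571]
wrist_force: [1.7, -0.5, 1.6]
finger_gap: -0.002
grasp_force: 1.0
```

Almost up. I'll continue gently, then move clear.

Request:
play_rows([
  [0,0,-0.08,0,0,0,-1],
  [0,0,-0.16,0,0,0,-1],
  [0,0,-0.24,0,0,0,-1],
  [0,0,-0.32,0,0,0,-1],
  [0,0,-0.4,0,0,0,-1],
  [0,0,-0.6,0,0,0,-1],
  [0,0,-1.2,0,0,0,-1],
  [0,0,-2.2,0,0,0,-1],
  [0,0,-3.2,0,0,0,-1],
  [0,0,-3.2,0,0,0,-1],
])

```text
time_s: 12.98
tool_pos: [0.5657, -0.1139, 0.2287]
tool_rot: [3.138, 0.001, 1.571]
wrist_force: [0.3, 0.1, -0.5]
finger_gap: -0.0
grasp_force: 0.0
```

```bash
python3 - <<'E'
from h import *
a=snap("scene","s6")[160:285,230:380];b=snap("side","d6")[160:285,230:380]
cv2.imwrite("pics/c6.png",cv2.resize(np.hstack([a,b])[:,:,::-1],(800,333),interpolation=cv2.INTER_CUBIC))
E
```

```text
(no output)
```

View pics/c6.png

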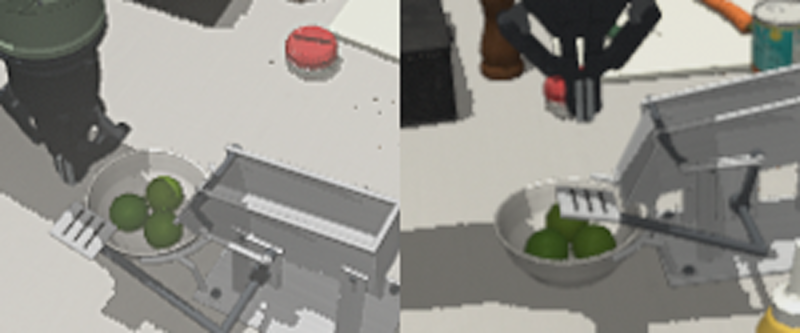

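The lid is shut, the lever is up at (590,203), and the limes rest in the bowl, which has not moved. The arm is clear, so I'm handing in.

```bash
python3 -c "
from station import arm
print(arm.close_job())"
```

```text
the job is handed in; nothing more can be done
None
```

The job is handed in, with no verdict returned: the last pictures show the bowl home in the cradle with all three limes in it, the lid eased shut, the lever up and the arm clear.

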